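Hang the wire brush plumb and scrub it in the pot under the instrument shelf

TASK

Lift the brass wire brush out of its cradle, gripping the wooden ball at the end of its handle, and while it is in the air ease the grip so that it swings down and hangs plumb, then grip it firmly again. Still holding it, push it down to the floor of the steel pot under the front edge of the instrument shelf, lift it about halfway up inside the pot and push it down to the floor again. Then let go and leave the brush standing in the pot, the pot upright where it was and the radio valve not knocked over.

Things in the scene. Friction and masses are not known exactly. Their poses are not given: they have to be found in the camera images.
- brush: Brush, round about its x axis, 158 mm long, 80 g. Origin: centre of the 26 mm wooden ball at the handle's end; +x runs to the bristle end. Rod 10 mm thick to x = 76, ferrule 18 mm, brass head 38 mm thick from x = 85 to 145. Starts level in the cradle, ball 40 mm up. Held on the ball with 40 N it keeps its angle; eased slowly to 3 or 4 N it turns plumb; eased at once it may slip out.
- brush_tip (a point): Centre of the brush's bristle end, 145 mm from the ball's centre along the brush's +x.
- cradle: Fixed brush cradle at the left or right of the bench: black plate 8 mm thick, 66 mm wide, from x = 23 to 148 mm, with notched aluminium supports at x = 36 and 120 mm, up to 47 mm high. Origin on the table straight below the ball of the lying brush, +x along the brush to its bristle end. An amplifier chassis, up to 105 mm high, stands on the other side.
- station: Fixed instrument shelf, open below. Origin on the table under the middle of the deck's front edge; +x points away from the robot, y along the edge. Deck 500 mm wide, x = 0 to 150 mm, underside 300 mm up, instruments on it to 401 mm; posts at y = -240 and 240, x = 115 to 145. It blocks the way straight down to the pot: lean the gripper back towards the robot some 30 degrees.
- pot: Loose heavy (0.8 kg) steel pot, a plain round open cup standing on the table under the shelf's front edge (axis 8 to 20 mm in front of the edge). Origin at the centre of its underside, z up. 76 mm outside diameter at the rim, 85 mm high, wall 4 mm.
- pot_in (a point): Centre of the pot's inner floor, 5 mm above the table; with the brush standing on it the ball's centre is 150 mm up.
- pot_rim (a point): Centre of the pot's mouth, 85 mm above the table.
- valve: Loose radio valve, glass on a black base, 38 mm in diameter and 95 mm high, standing under the shelf to one side of the pot. Origin at the centre of its underside, z up. To be left standing.
Not all that is in view belongs to the job. Of the things that look like the valve, take the one that is farthest from the robot's base at the start.

How it is judged (in metres and radians):
On the way, in this order (a step that is already met when the one before it is completed fails the run):
1. the brush is held in the air and hangs plumb: bristle end below the ball and within 22 mm of straight below it, whole brush more than 20 mm above the table (horizontal distance between brush and brush_tip below 0.022 m and height (world z) of brush above 0.16 m and height (world z) of brush_tip above 0.02 m and z of brush_tip in the frame of pot_in above 0.015 m and contact force between the fingers and brush above 0.5 N), for 0.3 s.
2. first push: the held brush's bristle end is down to the pot's floor (within 12 mm) (horizontal distance between brush_tip and pot_in below 0.034 m and z of brush_tip in the frame of pot_in below 0.012 m and height (world z) of brush above 0.12 m and contact force between the fingers and brush above 0.5 N), for 0.1 s.
3. lifted: the held brush's bristle end is 25 to 75 mm above the pot's floor, still inside the pot (horizontal distance between brush_tip and pot_in below 0.034 m and z of brush_tip in the frame of pot_in between 0.025 and 0.075 m and contact force between the fingers and brush above 0.5 N), for 0.1 s.
4. second push: the held brush's bristle end is down to the pot's floor again (within 12 mm) (horizontal distance between brush_tip and pot_in below 0.034 m and z of brush_tip in the frame of pot_in below 0.012 m and contact force between the fingers and brush above 0.5 N), for 0.1 s.
At the end, for the whole second after the job is handed in: The brush stands at rest in the pot, bristle end down on or near the pot's floor (within 20 mm) and the ball up (above 110 mm); the pot is upright (within 0.1 rad) and within 40 mm of where it stood; the valve is still standing (horizontal distance between brush_tip and pot_in below 0.034 m and z of brush_tip in the frame of pot_in below 0.02 m and height (world z) of brush above 0.11 m and linear speed of brush below 0.03 m/s and angle between pot's own z axis and vertical below 0.1 rad and distance of pot from where it was at the start of the episode below 0.04 m and angle between valve's own z axis and vertical below 0.2 rad); the robot touches nothing.
It fails at once if the brush is dropped: it falls free from above the pot's rim (height (world z) of brush_tip above 0.1 m and contact force between brush and anything else below 0.01 N and linear speed of brush above 0.35 m/s).
It fails at once if the pot is tipped by more than 0.35 rad (angle between pot's own z axis and vertical above 0.35 rad).
It fails at once if the radio valve is knocked over (angle between valve's own z axis and vertical above 0.5 rad).
It also fails if it takes over 67 s, if anything falls off the work surface, if the arm or the gripper's body presses on something with over 40 N, if the wrist force passes 120 N, or if a joint passes its speed limit or range.

ROBOT

A 7-joint arm with a two-finger parallel gripper is mounted at the origin on the work surface. World frame = base frame: x ahead of the robot, y to its left, z up, the work surface at z = 0. Lengths are in mm, angles in rad, forces in N, time in s.
With the tool pointing down it reaches from about 400 to 900 mm from the base axis. Payload 5.5 kg.
Tool frame: the origin (TCP) lies on the centre line of the jaws, within the pads' length; the fingertips stand robot.tcp_to_tips ahead of it and the grasp point (between the pads) lies 3 mm ahead of it (robot.tcp_to_tips is the distance from the TCP to the fingertips, in mm); z points along the fingers, y is the direction in which the jaws open and shut (so a half turn about z gives the same grasp; the last joint's range is limited). The gripper opens to 85 mm and grips with 20 to 120 N. Pads are 22 mm wide; open, the fingers measure 114 mm over their backs; the gripper's body (76 mm by 85 mm) begins 54 mm behind the grasp point. The pads swing forward as they close: fully open they stand 13 mm farther back than shut.
Start: joints at [1.501, 0.501, -0.427, 1.55, 0.221, 1.138, -0.21], TCP at [212.381, -614.324, 253.31] pointing down, gripper open.
Joint ranges: [-2.88, 2.88], [-0.31, 2.03], [-1.54, 1.56], [0.2, 2.42], [-1.41, 4.55], [0.19, 2.02], [-2.57, 2.57]. Speed limits (rad/s): [2.57, 2.57, 3.14, 3.14, 3.14, 3.14, 3.14].

INTERFACE

Orientations are given as a 3x3 rotation matrix whose columns are the frame's x, y, z axes.
In Python, from workcell import robot gives the robot as it stands. Calls block until the motion is done:
- robot.move_to(position, orientation): joint-space move of the TCP to a pose.
- robot.servo_line(position, attitude=None, v=150, force_limit=None): straight line of the TCP; attitude=None keeps the orientation; v is the mean speed in mm/s. With force_limit (N) it stops when the force on the tool has changed by that much, and returns True; else False.
- robot.movej(angles): joint-space move.
- robot.release() and robot.close(grip_force=None): open the fingers fully, or close them until they stop; grip_force is the grip in N (None keeps the last).
- robot.wait(seconds).
- robot.inverse_kinematics(position, orientation): joint angles nearest the present ones, or None.
- robot.capture(name): name is "scene" or "side" or "wrist"; returns a dict with "frame" (384x512x3 uint8, red, green, blue), "depth" (384x512 float32, mm along the optical axis (not along the pixel's ray), 0 where there is no reading), "fx", "fy", "cx", "cy" (pixels), "k1" (the pictures are not rectified: a ray, as slopes to the right and down, at radius r is drawn at 1 + k1 r^2 times it, then the intrinsics apply), "origin" and "orientation" of the camera in the world. Camera axes: x right, y up, looking along -z (the intrinsics and any distortion apply to the point x, -y, -z); pixel columns grow to the right and rows downward; lengths in mm; the calibration is good to about 2 mm. A picture is of the moment at which its call begins.
A pose or a line that the arm cannot do raises robot.MotionError and nothing moves.
- robot.finish_job(): hands the job in, once; it reports no verdict.
Trained networks look in the newest picture that a camera, given by its name, has taken for a name from the list of things; names that differ only in an ending like _2 or _b are one class to them, and where a whole thing is asked for, a point or a joint stands for the part that bears it (a point fixed in the world has none). Each returns a list of dicts, best first, with "score" (0 to 1); they miss things now and then, are a little off and sometimes report something else, mostly with a low value. They report only what shows in the picture. A call takes as long as a camera call. They do not tell look-alikes from the thing itself.
- robot.spot_in(camera, thing): "box" ([left, top, right, bottom] in pixels, round what is visible of it).
- robot.spot_point(camera, thing): "xy" ([column, row] in pixels: a listed point, or the origin of a listed thing).
Readings, each from a call of its own:
- robot.get_time(): time.
- robot.get_joint_positions(): joint angles.
- robot.get_joint_vel(): joint speeds.
- robot.get_joint_efforts(): joint torques, N m.
- robot.get_eef_pos(): TCP position.
- robot.get_orientation(): TCP orientation.
- robot.get_ft_force(): force on the tool from outside, world axes, zero at the start.
- robot.get_torque(): the same for the moment, N m.
- robot.get_grip_width(): opening from 0.0 (shut) to 1.0 (fully open).
Only numpy, scipy, OpenCV 4.12 (cv2) and the standard library are available. Lean on these libraries where they do the work, as an engineer would, in place of code of your own. Each camera call takes 0.05 s, during which the arm holds its last target.

## Working session

There is one attempt and no reset: what is moved stays moved. The work goes in short steps, each a Python script; the robot and the scene stay as the last script left them, time stands still between calls to the robot, and variables do not carry over. Pictures are saved under pics/ and viewed, and the job is handed in when it is done.

```bash
ls; mkdir -p pics; cat > h.py <<'E'
import numpy as np, cv2
from workcell import robot
def snap(cam,fn):
    c=robot.capture(cam); cv2.imwrite('pics/'+fn,c['frame'][:,:,::-1]); np.save('/tmp/'+cam+'.npy',c,allow_pickle=True); return c
def ray(c,u,v):
    K=np.array([[c['fx'],0,c['cx']],[0,c['fy'],c['cy']],[0,0,1.]])
    x,y=(u-c['cx'])/c['fx'],(v-c['cy'])/c['fy']
    rd=np.hypot(x,y); r=rd
    for _ in range(30): r=rd/(1+c['k1']*r*r)
    s=r/rd if rd>1e-9 else 1
    return np.array([x*s,-y*s,-1.])
def px(c,u,v,d=None):
    if d is None: d=c['depth'][int(round(v)),int(round(u))]
    return np.array(c['origin'])+np.array(c['orientation'])@(ray(c,u,v)*d)
def onz(c,u,v,z):
    o=np.array(c['origin']); w=np.array(c['orientation'])@ray(c,u,v)
    return o+w*(z-o[2])/w[2]
def cloud(c):
    h,w=c['depth'].shape
    u,v=np.meshgrid(np.arange(w),np.arange(h)); x=(u-c['cx'])/c['fx'];y=(v-c['cy'])/c['fy']
    rd=np.hypot(x,y);r=rd.copy()
    for _ in range(30): r=rd/(1+c['k1']*r*r)
    s=np.where(rd>1e-9,r/np.maximum(rd,1e-9),1)
    P=np.stack([x*s,-y*s,-np.ones_like(x)],-1)*c['depth'][...,None]
    return P@np.array(c['orientation']).T+np.array(c['origin'])
E
python3 - <<'E'
from h import *
for cam in ['scene','side','wrist']:
    c=snap(cam,cam+'0.png'); print(cam,c['origin'],c['fx'],c['k1'])
    for t in ['brush','brush_tip','cradle','station','pot','pot_in','pot_rim','valve']:
        print(t,[(np.round(d['xy']).tolist(),round(d['score'],2)) for d in robot.spot_point(cam,t)][:4])
print(robot.tcp_to_tips,robot.get_orientation(),robot.get_time())
E
```

```text
pics
scene [ 315.31106902  171.756249   1052.27457338] 389.56246591698323 -0.08808206668408786
brush [([361.0, 190.0], 0.71)]
brush_tip [([335.0, 145.0], 0.72)]
cradle [([360.0, 198.0], 0.69)]
station []
pot [([265.0, 175.0], 0.93)]
pot_in [([264.0, 178.0], 0.82)]
pot_rim [([264.0, 164.0], 0.83)]
valve [([204.0, 185.0], 0.79), ([245.0, 233.0], 0.76), ([221.0, 223.0], 0.66), ([248.0, 278.0], 0.65)]
side [200.01587512 461.41126849 682.25383238] 402.8939420249887 -0.08441164468297735
brush [([364.0, 174.0], 0.82)]
brush_tip [([312.0, 146.0], 0.69)]
cradle [([360.0, 183.0], 0.67)]
station []
pot [([244.0, 197.0], 0.91)]
pot_in [([247.0, 198.0], 0.75), ([176.0, 227.0], 0.73)]
pot_rim [([246.0, 171.0], 0.7)]
valve [([250.0, 262.0], 0.93), ([277.0, 310.0], 0.86), ([175.0, 227.0], 0.74), ([217.0, 263.0], 0.7)]
wrist [ 283.92781774 -590.58055926  374.62385229] 323.7545171616627 -0.006789455345685
brush []
brush_tip []
cradle []
station []
pot []
pot_in []
pot_rim []
valve []
22.0 [[ 9.45127049e-01  3.26703018e-01  1.16963462e-05]
 [ 3.26703018e-01 -9.45127049e-01 -9.69827818e-06]
 [ 7.88607642e-06  1.29873366e-05 -1.00000000e+00]] 1.35
```

View pics/scene0.png

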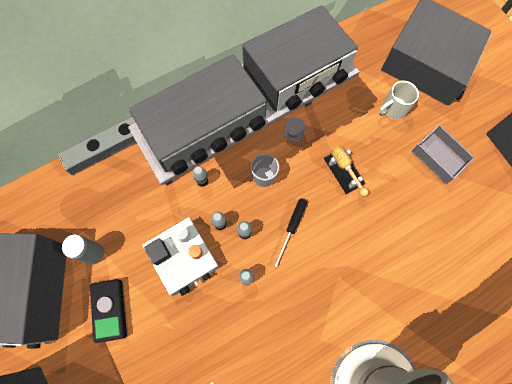

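View pics/side0.png

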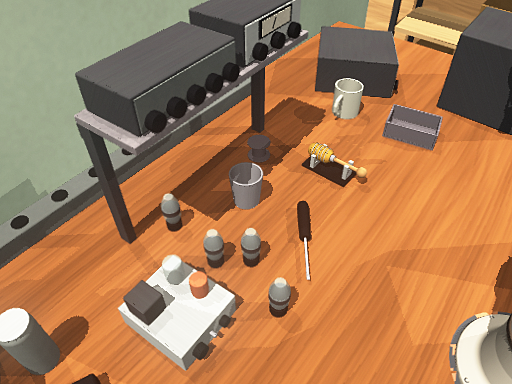

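```bash
python3 - <<'E'
from h import *
s=np.load('/tmp/scene.npy',allow_pickle=True).item(); d=np.load('/tmp/side.npy',allow_pickle=True).item()
def p(n,c,u,v,z): print(n,np.round(onz(c,u,v,z),1), 'depth pt',np.round(px(c,u,v),1))
p('ball s',s,361,190,40);p('ball d',d,364,174,40)
p('tip s',s,335,145,40);p('tip d',d,312,146,40)
p('cr s',s,360,198,0);p('cr d',d,360,183,0)
p('pot s',s,265,175,0);p('pot d',d,244,197,0)
p('potin s',s,264,178,5);p('potin d',d,247,198,5)
p('rim s',s,264,164,85);p('rim d',d,246,171,85)
for u,v in [(204,185),(245,233),(221,223),(248,278)]: p('v s',s,u,v,0)
for u,v in [(250,262),(277,310),(175,227),(217,263)]: p('v d',d,u,v,0)
E
```

```text
ball s [ 447.2 -239.8   40. ] depth pt [ 445.8 -235.4   50.8]
ball d [ 427.9 -240.7   40. ] depth pt [ 427.2 -238.7   41.8]
tip s [ 595.1 -250.6   40. ] depth pt [ 6.062e+02 -2.672e+02  1.000e-01]
tip d [ 581.2 -253.8   40. ] depth pt [ 570.8 -234.3   57.5]
cr s [ 434.1 -240.2    0. ] depth pt [ 433.8 -239.2    2.5]
cr d [ 434.9 -248.9    0. ] depth pt [ 4.350e+02 -2.492e+02 -3.000e-01]
pot s [626.1 -39.7   0. ] depth pt [623.9 -38.2   7.5]
pot d [629.  -38.3   0. ] depth pt [601.7  -6.5  43.4]
potin s [618.2 -31.7   5. ] depth pt [617.5 -31.3   7.3]
potin d [618.3 -36.4   5. ] depth pt [597.4 -11.5  38.9]
rim s [629.2 -35.8  85. ] depth pt [647.6 -48.   28.3]
rim d [622.3 -40.2  85. ] depth pt [638.7 -59.7  61.8]
v s [685.2 126.5   0. ] depth pt [681.7 126.9   9.7]
v s [507.   91.9   0. ] depth pt [492.3  98.   80.6]
v s [564. 136.   0.] depth pt [545.9 138.6  76.2]
v s [397.2 143.8   0. ] depth pt [390.1 146.2  91.9]
v d [503.3  96.6   0. ] depth pt [495.4 106.1  17.7]
v d [396.9 149.9   0. ] depth pt [390.7 159.7  21.5]
v d [691. 126.   0.] depth pt [682.7 131.7  11.6]
v d [554.7 139.8  -0. ] depth pt [545.2 148.4  18.3]
```

```bash
python3 - <<'E'
from h import *
from scipy.optimize import least_squares
for cam in ['scene','side']:
    c=np.load('/tmp/%s.npy'%cam,allow_pickle=True).item(); P=cloud(c).reshape(-1,3)[c['depth'].ravel()>0]
    F=c['frame'].reshape(-1,3)[c['depth'].ravel()>0]
    m=(np.hypot(P[:,0]-624,P[:,1]+38)<60)&(P[:,2]>78)&(P[:,2]<95)
    Q=P[m]; f=least_squares(lambda p:np.hypot(Q[:,0]-p[0],Q[:,1]-p[1])-36,[624,-38],loss='soft_l1'); print(cam,'rim',len(Q),f.x,np.median(abs(f.fun)),Q[:,2].max())
    m=(np.hypot(P[:,0]-624,P[:,1]+38)<60)&(P[:,2]>15)&(P[:,2]<75)
    Q=P[m]; f=least_squares(lambda p:np.hypot(Q[:,0]-p[0],Q[:,1]-p[1])-36,[624,-38],loss='soft_l1'); print('wall',len(Q),f.x,np.median(abs(f.fun)))
    m=(np.hypot(P[:,0]-432,P[:,1]+240)<30)&(P[:,2]>33)&(P[:,2]<60)
    Q=P[m]
    f=least_squares(lambda p:np.linalg.norm(Q-p,axis=1)-13,[437,-240,40],loss='soft_l1'); print('ball',len(Q),f.x,np.median(abs(f.fun)))
    m=(np.hypot(P[:,0]-520,P[:,1]+240)<90)&(P[:,2]>30)&(P[:,2]<70)
    Q=P[m][:,:2]; mu=Q.mean(0); w=np.linalg.svd(Q-mu)[2][0]; w*=np.sign(w[0]); t=(Q-mu)@w; print('brush axis',len(Q),mu,w,np.degrees(np.arctan2(w[1],w[0])),mu+w*t.min(),mu+w*t.max(),P[m][:,2].max())
    m=(P[:,0]>550)&(P[:,2]>285)&(P[:,2]<325)&(P[:,0]<1000)&(abs(P[:,1])<420); Q=P[m]
    # deck edge: lowest points along direction; hull
    hull=cv2.convexHull(Q[:,:2].astype(np.float32))[:,0]; 
    r=cv2.minAreaRect(Q[:,:2].astype(np.float32)); print('deck',r, cv2.boxPoints(r).round(0).tolist())
    m=(np.hypot(P[:,0]-690,P[:,1]-128)<35)&(P[:,2]>10)&(P[:,2]<110); print('valve',m.sum(),P[m].mean(0),P[m].max(0),P[m].min(0))
E
```

```text
scene rim 170 [622.68702545 -33.01767404] 1.0429473485408565 91.9282228499294
wall 346 [619.30201014 -31.09852644] 3.0589317159184795
ball 76 [ 441.65203667 -241.04741115   41.57356886] 1.0808919440645681
brush axis 514 [ 522.7759832  -240.30123462] [0.99999499 0.00316492] 0.18133684108439663 [ 430.20791083 -240.5942066 ] [ 585.67008451 -240.10217885] 65.81358539032203
deck ((703.9912719726562, -30.747482299804688), (155.74322509765625, 501.7034606933594), 2.743337392807007) [[614.0, 216.0], [638.0, -285.0], [794.0, -278.0], [770.0, 224.0]]
valve 240 [690.46462927 126.95386921  69.82562246] [713.46737967 144.71026597  98.27300504] [678.67976275 107.57054318  10.13471762]
side rim 253 [619.21768686 -33.71738853] 1.0446779175256964 86.5508835106333
wall 897 [619.59419852 -34.03570594] 3.194240237720763
ball 109 [ 438.003173   -243.07385637   39.40848168] 1.2189470438615881
brush axis 620 [ 517.40766342 -237.35947593] [0.99931603 0.03697937] 2.1192452075225106 [ 430.4339809  -240.57790952] [ 581.53466964 -234.98647637] 62.332127329006425
deck ((669.0960083007812, -28.951019287109375), (516.6900024414062, 151.2544708251953), 83.8370361328125) [[566.0, -278.0], [717.0, -294.0], [772.0, 220.0], [622.0, 236.0]]
valve 518 [686.04702265 130.3386269   59.53066879] [709.71912501 143.41090518  95.13869421] [675.80810875 108.34376977  10.18135856]
```

```bash
python3 - <<'E'
from h import *
for c,x0,y0 in [('scene',300,100),('side',280,100)]:
    i=cv2.imread('pics/%s0.png'%c)[y0:y0+120,x0:x0+120]; cv2.imwrite('pics/%s_z.png'%c,cv2.resize(i,(600,600),interpolation=cv2.INTER_CUBIC))
E
```

```text
(no output)
```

View pics/scene_z.png

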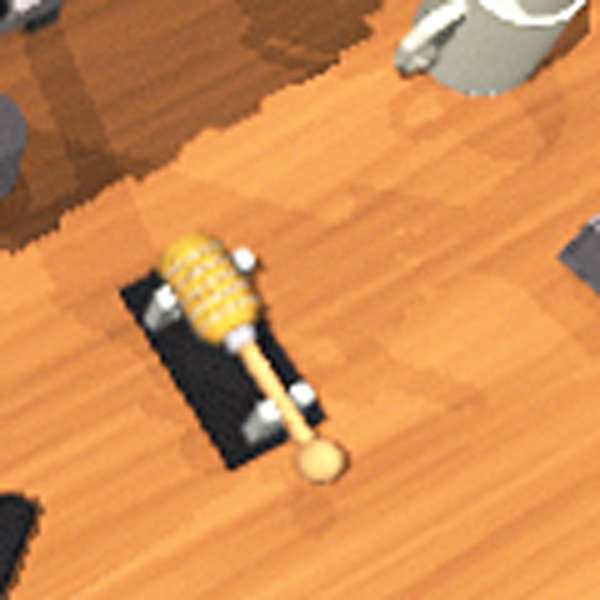

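```bash
cat >> h.py <<'E'
def ori(th,yaw,flip):
    cz,sz=np.cos(yaw),np.sin(yaw); Rz=np.array([[cz,-sz,0],[sz,cz,0],[0,0,1]])
    z=np.array([np.sin(th),0,-np.cos(th)]); x=np.array([np.cos(th),0,np.sin(th)])*(-1 if flip else 1)
    return Rz@np.stack([x,np.cross(z,x),z],1)
E
python3 - <<'E'
from h import *
s=np.load('/tmp/scene.npy',allow_pickle=True).item();d=np.load('/tmp/side.npy',allow_pickle=True).item()
print('ball px',onz(s,364.2,192,40))
i=cv2.imread('pics/scene0.png')[60:200,140:370]; cv2.imwrite('pics/e.png',cv2.resize(i,None,fx=3.4,fy=3.4,interpolation=cv2.INTER_CUBIC))
P=cloud(s); 
# front edge: for each y bin min x of pts with z 285..325
for P in (cloud(s),cloud(d)):
    Q=P.reshape(-1,3); Q=Q[(Q[:,2]>295)&(Q[:,2]<318)&(Q[:,0]>560)]
    B=[]
    for y in range(-270,220,20):
        q=Q[(Q[:,1]>=y)&(Q[:,1]<y+20)]
        if len(q)>5: B.append([y+10,np.percentile(q[:,0],10)])
    B=np.array(B); print(np.round(B,0).tolist()); print(np.polyfit(B[:,0],B[:,1],1))
for fl in (0,1):
  for deg in (30,38,45):
    for nm,pt,yaw in (('ball',(440,-242,40),0.02),('up',(440,-242,260),0.02),('pot hi',(622,-34,260),-.05),('pot lo',(622,-34,150),-.05)):
        R=ori(np.radians(deg),yaw,fl); q=robot.inverse_kinematics(list(np.array(pt)-3*R[:,2]),R)
        print(fl,deg,nm,None if q is None else np.round(q,2))
E
```

```text
ball px [ 438.02367947 -244.32013962   40.        ]
[[-260.0, 641.0], [-240.0, 640.0], [-220.0, 641.0], [-200.0, 639.0], [-180.0, 638.0], [-160.0, 637.0], [-140.0, 636.0], [-120.0, 635.0], [-100.0, 633.0], [-80.0, 633.0], [-60.0, 633.0], [-40.0, 633.0], [-20.0, 632.0], [0.0, 631.0], [20.0, 630.0], [40.0, 629.0], [60.0, 628.0], [80.0, 627.0], [100.0, 627.0], [120.0, 625.0], [140.0, 625.0], [160.0, 624.0], [180.0, 623.0], [200.0, 623.0], [220.0, 640.0]]
[-3.14470645e-02  6.31551519e+02]
[[-260.0, 637.0], [-240.0, 636.0], [-220.0, 636.0], [-200.0, 635.0], [-180.0, 635.0], [-160.0, 634.0], [-140.0, 634.0], [-120.0, 632.0], [-100.0, 631.0], [-80.0, 631.0], [-60.0, 630.0], [-40.0, 629.0], [-20.0, 629.0], [0.0, 628.0], [20.0, 628.0], [40.0, 627.0], [60.0, 626.0], [80.0, 625.0], [100.0, 623.0], [120.0, 622.0], [140.0, 622.0], [160.0, 620.0], [180.0, 620.0], [200.0, 621.0], [220.0, 631.0]]
[-3.3341268e-02  6.2831449e+02]
0 30 ball [ 1.73  1.12 -1.31  2.35  1.81  0.65 -2.35]
0 30 up [ 1.47  0.03 -0.8   2.23 -0.61  0.55 -0.41]
0 30 pot hi [ 0.68  0.23 -0.76  2.05  0.49  0.43 -2.04]
0 30 pot lo 
[... 199 characters left out ...]
2.25  2.2   0.21  2.53]
0 45 ball None
0 45 up [ 1.68  0.04 -0.88  2.38 -1.32  0.54  0.39]
0 45 pot hi [-1.04  0.25  1.15  2.3   4.4   0.21  0.19]
0 45 pot lo [ 0.37  0.4  -0.42  2.32  2.68  0.39  2.06]
1 30 ball [ 1.73  1.12 -1.31  2.35  1.81  0.65  0.8 ]
1 30 up [-0.8  -0.26  1.35  2.28 -0.08  0.48  2.25]
1 30 pot hi [ 0.88  0.3  -1.01  2.05  0.68  0.48  0.94]
1 30 pot lo [ 0.51  0.41 -0.6   2.14  1.13  0.27  0.49]
1 38 ball None
1 38 up None
1 38 pot hi [ 0.79  0.22 -0.87  2.16  0.9   0.26  0.69]
1 38 pot lo [ 0.37  0.38 -0.43  2.25  2.19  0.21 -0.59]
1 45 ball None
1 45 up None
1 45 pot hi [ 1.12  0.38 -1.29  2.25  1.73  0.39 -0.03]
1 45 pot lo [ 1.04  0.86 -1.3   2.31  2.16  0.81 -0.2 ]
```

View pics/e.png

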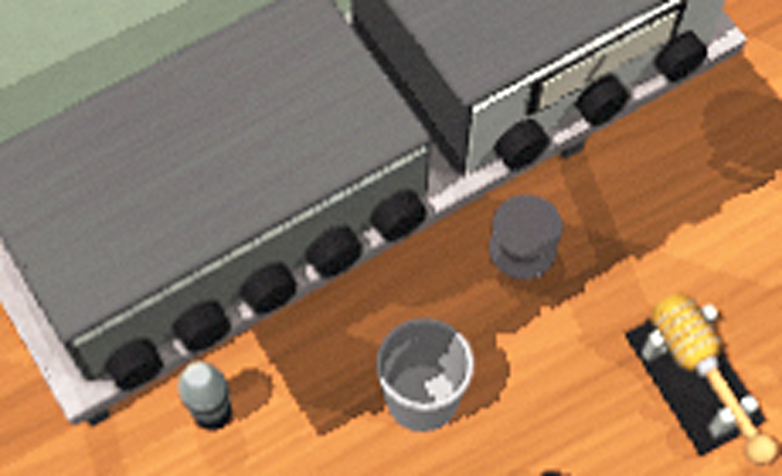

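```bash
python3 - <<'E'
from h import *
for fl in (0,1):
  for deg in (0,10,20):
    for nm,pt in (('pre',(439.5,-242.5,120)),('ball',(439.5,-242.5,40))):
        R=ori(np.radians(deg),.02,fl); q=robot.inverse_kinematics(list(np.array(pt)-3*R[:,2]),R)
        print(fl,deg,nm,None if q is None else np.round(q,2))
E
```

```text
0 0 pre [ 0.92  0.45 -0.56  2.02  0.34  0.77 -1.4 ]
0 0 ball [ 0.83  0.58 -0.47  2.05  0.45  0.61 -1.49]
0 10 pre [ 1.    0.38 -0.56  2.14  0.23  0.54 -1.26]
0 10 ball [ 0.87  0.52 -0.42  2.17  0.34  0.35 -1.35]
0 20 pre [ 1.11  0.34 -0.59  2.25 -0.01  0.31 -0.97]
0 20 ball [ 0.57  0.47  0.01  2.29 -1.16  0.22  0.15]
1 0 pre [ 1.25  0.61 -1.01  2.01  0.67  0.9   1.46]
1 0 ball [ 1.14  0.72 -0.86  2.04  0.81  0.76  1.35]
1 10 pre [ 1.36  0.54 -1.03  2.13  0.66  0.65  1.51]
1 10 ball [ 1.16  0.63 -0.78  2.16  0.81  0.48  1.38]
1 20 pre [ 1.47  0.5  -1.03  2.24  0.65  0.39  1.57]
1 20 ball [ 1.49  0.81 -1.09  2.26  1.38  0.49  0.98]
```

```bash
python3 - <<'E'
from h import *
R=ori(np.radians(6),.02,1)
robot.move_to([439.5,-242.5,150],R)
print(robot.get_time(),np.round(robot.get_joint_positions(),2))
c=snap('wrist','w1.png')
for t in ['brush','brush_tip']:
    for r in robot.spot_point('wrist',t): print(t,r['xy'],r['score'],onz(c,*r['xy'],40))
P=cloud(c).reshape(-1,3)
from scipy.optimize import least_squares
m=(np.hypot(P[:,0]-439.5,P[:,1]+242.5)<25)&(P[:,2]>33)&(P[:,2]<60)
Q=P[m]
if len(Q)>20:
    f=least_squares(lambda p:np.linalg.norm(Q-p,axis=1)-13,[439,-242,40],loss='soft_l1'); print('ball',len(Q),f.x,np.median(abs(f.fun)))
E
```

```text
2.9917 [ 1.36  0.53 -1.07  2.06  0.6   0.79  1.54]
brush [257.7, 179.0] 0.69 [ 436.75108294 -242.8640578    40.        ]
brush_tip [247.7, 329.2] 0.78 [ 585.42351183 -249.03941607   40.        ]
ball 1189 [ 438.86260446 -243.90591031   40.81207993] 0.6342963157195189
```

View pics/w1.png

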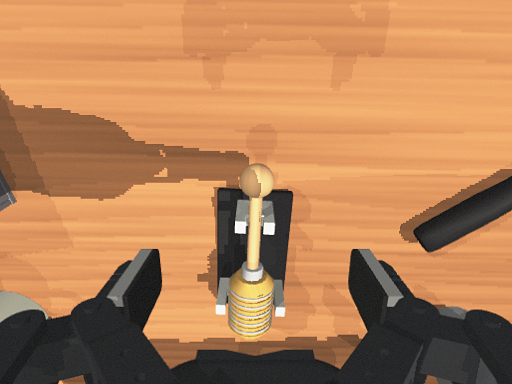

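The wrist view shows the ball at (257,181), the bristle end at (250,330), and the jaws straddling the brush. I'll descend, grip and lift.

```bash
python3 - <<'E'
from h import *
R=ori(np.radians(6),-.035,1)
b=np.array([438.5,-243.5,40.5])
p=b-3*R[:,2]
robot.servo_line(list(p+[0,0,60]),R,v=150)
print(robot.servo_line(list(p),R,v=100,force_limit=15), robot.get_eef_pos())
robot.close(40); print('w',robot.get_grip_width(),robot.get_ft_force())
robot.servo_line(list(p+[0,0,100]),R,v=80)
print('w',robot.get_grip_width(),robot.get_ft_force(),robot.get_time(),np.round(robot.get_joint_positions(),2))
for deg in (26,30,34):
    for z in (260,300):
      for x in (440,500):
        R2=ori(np.radians(deg),0.02,1); q=robot.inverse_kinematics([x,-200,z],R2); print(deg,x,z,None if q is None else np.round(q,2))
snap('side','s1.png')
E
```

```text
False [ 438.68193753 -243.48800066   43.94750567]
w 0.2775675215408437 [-0.34589899  0.65032289  1.84022071]
w 0.2768048414932025 [ 0.33376441 -0.1563316  -0.11112497] 6.35 [ 1.34  0.53 -1.04  2.07  0.61  0.77  1.48]
26 440 260 [ 0.52 -0.03  0.01  2.26 -0.44  0.56  2.46]
26 500 260 [ 1.72  0.35 -1.43  2.13  0.35  0.55  1.7 ]
26 440 300 [ 0.75 -0.09 -0.21  2.21 -0.42  0.67  2.42]
26 500 300 [ 1.85  0.27 -1.54  2.09  0.18  0.62  1.84]
30 440 260 [-0.12 -0.09  0.66  2.33 -0.48  0.48  2.53]
30 500 260 [ 1.8   0.36 -1.48  2.18  0.34  0.45  1.73]
30 440 300 [ 0.69 -0.11 -0.12  2.26 -0.53  0.61  2.54]
30 500 300 [ 1.59  0.04 -1.11  2.14 -0.41  0.56  2.38]
34 440 260 [-0.49 -0.19  1.02  2.38 -0.41  0.39  2.5 ]
34 500 260 [ 1.86  0.36 -1.52  2.23  0.32  0.36  1.77]
34 440 300 [ 0.11 -0.16  0.45  2.32 -0.51  0.52  2.55]
34 500 300 [ 0.27 -0.03  0.23  2.22 -0.6   0.5   2.56]
```

View pics/s1.png

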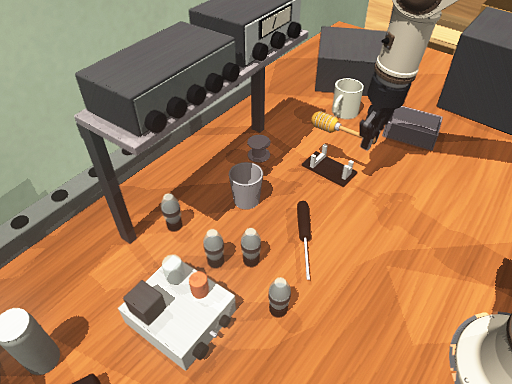

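```bash
python3 - <<'E'
from h import *
for deg in (30,34):
  for x in (450,470,500):
    for y in (-140,-80,-34):
     for yw in (0.02,-.2):
      R2=ori(np.radians(deg),yw,1); q=robot.inverse_kinematics([x,y,270],R2); print(deg,x,y,yw,None if q is None else np.round(q,2))
for deg in (30,34):
  for z in (250,200,150):
    R2=ori(np.radians(deg),0.0,1); q=robot.inverse_kinematics([608,-34,z],R2); print('pot',deg,z,None if q is None else np.round(q,2))
E
```

```text
30 450 -140 0.02 [ 0.37 -0.12  0.01  2.34 -0.45  0.47  2.33]
30 450 -140 -0.2 [ 1.39 -0.21 -0.98  2.34 -0.6   0.46  2.22]
30 450 -80 0.02 [ 1.16 -0.21 -0.84  2.36 -0.68  0.5   2.41]
30 450 -80 -0.2 [ 1.11 -0.24 -0.89  2.37 -0.43  0.43  1.9 ]
30 450 -34 0.02 [ 0.94 -0.23 -0.78  2.38 -0.56  0.46  2.17]
30 450 -34 -0.2 [ 0.68 -0.21 -0.68  2.38 -0.05  0.41  1.4 ]
30 470 -140 0.02 [ 0.35 -0.08  0.01  2.31 -0.43  0.46  2.3 ]
30 470 -140 -0.2 [ 0.72 -0.09 -0.43  2.32 -0.2   0.39  1.81]
30 470 -80 0.02 [ 0.41 -0.12 -0.21  2.34 -0.33  0.42  2.05]
30 470 -80 -0.2 [ 1.39 -0.26 -1.14  2.33 -0.57  0.45  2.02]
30 470 -34 0.02 [ 1.   -0.18 -0.86  2.34 -0.49  0.44  2.1 ]
30 470 -34 -0.2 [ 1.2  -0.26 -1.11  2.33 -0.38  0.42  1.72]
30 500 -140 0.02 [ 1.47  0.01 -1.12  2.23 -0.4   0.45  2.27]
30 500 -140 -0.2 [ 1.87 -0.16 -1.5   2.24 -0.54  0.44  2.13]
30 500 -80 0.02 [ 0.62 -0.05 -0.43  2.28 -0.31  0.41  2.02]
30 500 -80 -0.2 [ 1.28 -0.09 -1.15  2.27 -0.11  0.39  1.58]
30 500 -34 0.02 [ 1.41 -0.16 -1.26  2.28 -0.53  0.44  2.14]
30 500 -34 -0.2 [ 1.32 -0.15 -1.28  2.28 -0.14  0.4   1.49]
34 450 -140 0.
[... 623 characters left out ...]
4  1.82]
34 500 -140 0.02 [ 0.34 -0.04  0.01  2.31 -0.59  0.37  2.45]
34 500 -140 -0.2 [ 1.33 -0.06 -1.05  2.3  -0.34  0.29  1.94]
34 500 -80 0.02 [ 0.4  -0.07 -0.21  2.34 -0.43  0.32  2.14]
34 500 -80 -0.2 [ 1.44 -0.19 -1.25  2.32 -0.5   0.31  1.95]
34 500 -34 0.02 [ 1.24 -0.15 -1.09  2.33 -0.64  0.34  2.25]
34 500 -34 -0.2 [ 1.31 -0.22 -1.25  2.33 -0.33  0.31  1.66]
pot 30 250 [ 0.9   0.29 -1.01  2.09  0.64  0.43  1.03]
pot 30 200 [ 0.7   0.33 -0.79  2.13  0.8   0.32  0.87]
pot 30 150 [ 0.45  0.38 -0.5   2.17  1.    0.19  0.65]
pot 34 250 [ 0.85  0.24 -0.92  2.14  0.67  0.31  0.98]
pot 34 200 [ 0.59  0.29 -0.65  2.19  0.96  0.2   0.69]
pot 34 150 [ 0.68  0.44 -0.77  2.22  1.64  0.27  0.07]
```

```bash
python3 - <<'E'
from h import *
R=ori(np.radians(28),-.03,1)
for p,r in (([440,-200,230],ori(np.radians(12),-.03,1)),([450,-110,250],R)):
    try:
        robot.servo_line(p,r,v=130); print('ok',np.round(robot.get_joint_positions(),2))
    except robot.MotionError as e:
        print('ME',e, [None if (q:=robot.inverse_kinematics(p,r)) is None else np.round(q,2)])
print(robot.get_time(),robot.get_eef_pos(),robot.get_grip_width())
snap('side','s2.png')
E
```

```text
ok [ 1.59  0.33 -1.32  2.11  0.38  0.77  1.61]
ok [ 1.57 -0.19 -1.17  2.34 -0.72  0.51  2.48]
9.675 [ 450.08510537 -110.1188315   250.03545549] 0.27784494350211253
```

View pics/s2.png

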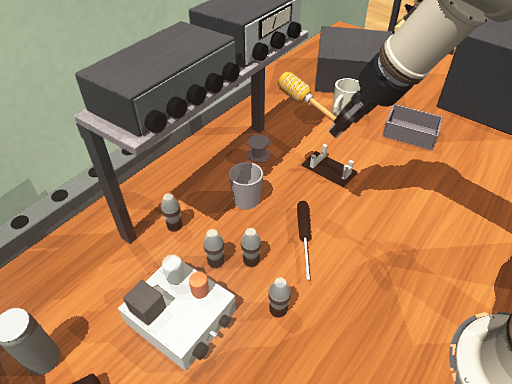

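```bash
python3 - <<'E'
from h import *
t=robot.get_time()
for f in (30,24,20,17,14,12,10,9,8,7,6,5.5,5,4.5,4):
    robot.close(f); robot.wait(0.12)
print(robot.get_time()-t,robot.get_grip_width(),robot.get_ft_force(),robot.get_torque())
snap('side','s3.png');snap('wrist','w3.png')
E
```

```text
5.0 0.2776156127200098 [ 0.07860366 -0.82519776 -1.6412215 ] [ 0.02664805  0.63597543 -0.03138847]
```

View pics/s3.png

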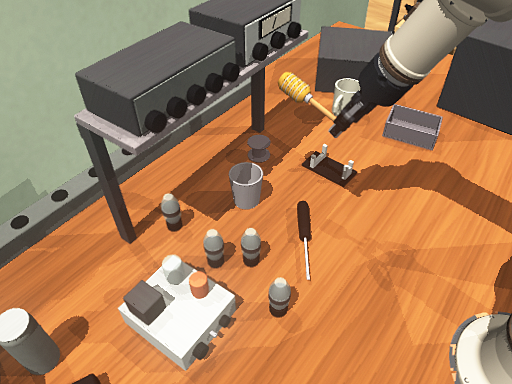

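View pics/w3.png

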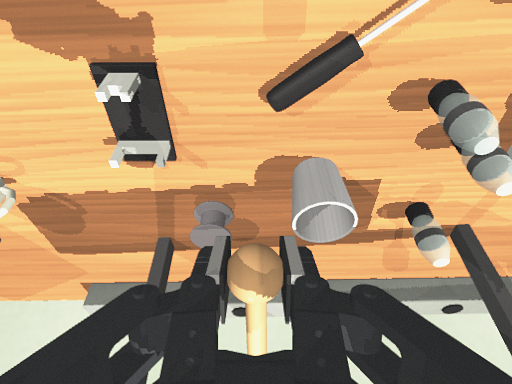

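```bash
python3 - <<'E'
from h import *
t=robot.get_time()
for f in (3.7,3.4,3.2,3.0):
    robot.close(f); print(f,robot.get_grip_width(),np.round(robot.get_torque(),3),robot.get_time())
robot.wait(.4);print(np.round(robot.get_torque(),3),np.round(robot.get_ft_force(),2),robot.get_time())
snap('side','s4.png')
E
```

```text
3.7 0.2756480295163276 [ 0.038  0.625 -0.019] 15.0417
3.4 0.27745082939161386 [0.058 0.614 0.002] 15.2583
3.2 0.27443490070148685 [0.033 0.597 0.014] 15.475
3.0 0.27860707138869095 [ 0.039  0.613 -0.015] 15.6917
[ 0.015  0.643 -0.032] [ 0.43  0.73 -1.63] 16.0917
```

View pics/s4.png

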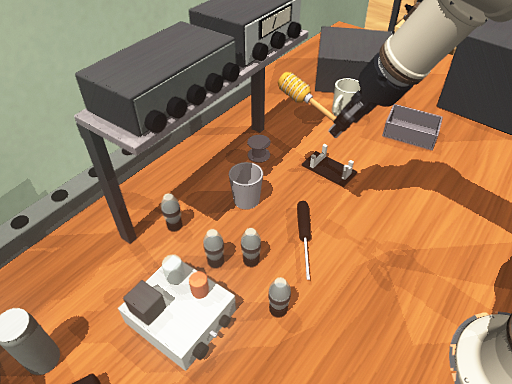

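```bash
python3 - <<'E'
from h import *
a=np.load('/tmp/wrist.npy',allow_pickle=True).item()['frame'].astype(int)
b=robot.capture('wrist')['frame'].astype(int)
print('d',abs(a-b)[250:384,200:310].mean())
for f in (2.8,2.6,2.4):
    robot.close(f); robot.wait(.3); b=robot.capture('wrist')['frame'].astype(int)
    print(f,'d',abs(a-b)[250:384,200:310].mean(),robot.get_grip_width(),robot.get_time())
    if abs(a-b)[250:384,200:310].mean()>6: break
cv2.imwrite('pics/w4.png',b[:,:,::-1].astype(np.uint8))
E
```

```text
d 1.904658525554048
2.8 d 1.9289009497964722 0.2774604699869192 16.7583
2.6 d 1.905359565807327 0.27447800952104445 17.325
2.4 d 1.9221845318860245 0.2782532660541884 17.8917
```

View pics/w4.png

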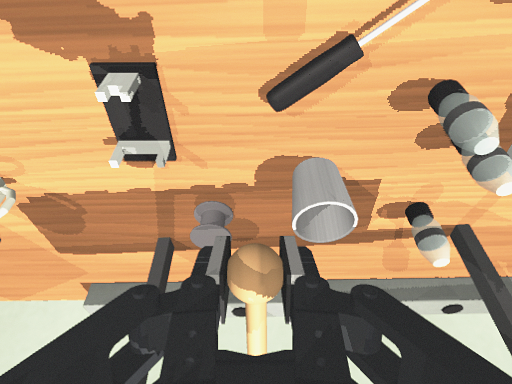

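The grip command seems to bottom out, because the brush hasn't moved at all. I'll lower it close to the table, where a slip is harmless, and test smaller grips there.

```bash
python3 - <<'E'
from h import *
R=ori(np.radians(2),-.03,1)
robot.servo_line([450,-150,85],R,v=220)
t0=robot.get_time()
a=robot.capture('wrist')['frame'].astype(int)
for f in (2.0,1.6,1.3,1.0,0.8):
    robot.close(f); robot.wait(.15); b=robot.capture('wrist')['frame'].astype(int)
    d=abs(a-b)[200:384,200:310].mean(); print(f,'d',d,robot.get_grip_width(),robot.get_time())
    if d>4: break
cv2.imwrite('pics/w5.png',b[:,:,::-1].astype(np.uint8)); snap('side','s5.png')
print(np.round(robot.get_joint_positions(),2))
E
```

```text
Traceback (most recent call last):
workcell.MotionError: the arm cannot follow that straight line within its joint ranges
```

```bash
python3 - <<'E'
from h import *
R=ori(np.radians(2),-.03,1)
robot.close(40)
try: robot.servo_line([450,-150,200],R,v=200); print('l')
except robot.MotionError: 
    print(np.round(robot.inverse_kinematics([450,-150,150],R),2)); robot.move_to([450,-150,150],R)
print(robot.get_time(),np.round(robot.get_joint_positions(),2))
robot.servo_line([450,-150,85],R,v=150)
for f in (30,20,10,5): robot.close(f)
a=robot.capture('wrist')['frame'].astype(int)
for f in (3,2.0,1.6,1.3,1.0,0.8):
    robot.close(f); robot.wait(.05); b=robot.capture('wrist')['frame'].astype(int)
    d=abs(a-b)[200:384,200:310].mean(); print(f,'d',d,robot.get_grip_width(),robot.get_time())
    if d>4: break
cv2.imwrite('pics/w5.png',b[:,:,::-1].astype(np.uint8)); snap('side','s5.png')
print(np.round(robot.get_joint_positions(),2))
E
```

```text
l
21.325 [ 1.21  0.41 -1.11  2.04  0.46  0.93  1.4 ]
3 d 1.8923254281949935 0.27778069018778223 23.475
2.0 d 1.940530303030303 0.2752845809619288 23.7917
1.6 d 1.940349143610013 0.2790588657144517 24.1083
1.3 d 1.9279973649538866 0.27498473717814703 24.425
1.0 d 1.9302536231884058 0.2770304727111033 24.7417
0.8 d 1.9242588932806324 0.27439826616390334 25.0583
[ 1.01  0.58 -0.9   2.12  0.7   0.72  1.2 ]
```

View pics/s5.png

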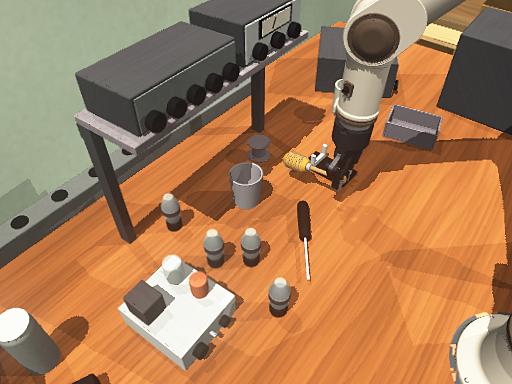

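The grip does not go below the gripper's 20 N minimum. Even commanded 0.8 N, the brush does not move. So gravity alone will not turn it, and I'll check whether I can turn it in the grip by pressing its head against the underside of the shelf edge.

```bash
python3 - <<'E'
from h import *
s=np.load('/tmp/scene.npy',allow_pickle=True).item()
P=cloud(s); 
Q=P.reshape(-1,3); 
# foremost protrusion per y for z 320-400
for y in range(-260,220,30):
    q=Q[(Q[:,1]>=y)&(Q[:,1]<y+30)&(Q[:,0]>580)]
    print(y,[ (int(np.percentile(q[(q[:,2]>a)&(q[:,2]<=a+20)][:,0],5)) if ((q[:,2]>a)&(q[:,2]<=a+20)).sum()>4 else None) for a in (290,310,330,350,370,390)])
def ball(phi,sv=115,cx=632,cz=300):
    return np.array([cx-(sv*np.cos(phi)+19*np.sin(phi)),0,cz+sv*np.sin(phi)-19*np.cos(phi)])
for y in (-150,-100,-60):
  for phi,lean in ((0,6),(20,12),(40,20),(60,28),(80,35),(80,45),(80,25)):
    R=ori(np.radians(lean),.03,1); p=ball(np.radians(phi))+[0,y,0]-3*R[:,2]; q=robot.inverse_kinematics(list(p),R)
    print(y,phi,lean,np.round(p),None if q is None else np.round(q,2))
E
```

```text
-260 [640, 640, 633, 639, 649, 653]
-230 [638, 636, 633, 634, 645, 651]
-200 [637, 637, 631, 633, 643, 648]
-170 [636, 631, 630, 631, 642, 647]
-140 [634, 635, 628, 634, 640, 646]
-110 [633, 628, 628, 629, 642, 646]
-80 [632, 633, 642, 642, 642, 647]
-50 [632, 627, 625, 637, 642, None]
-20 [631, 625, 625, 627, 641, None]
10 [629, 623, 623, 625, 640, 703]
40 [628, 622, 622, 637, 639, None]
70 [626, 621, 621, 626, 638, 646]
100 [625, 619, 619, 622, 637, None]
130 [624, 619, 618, 633, 635, 679]
160 [622, 617, 617, 621, 633, 641]
190 [621, 624, 633, 633, 637, None]
-150 0 6 [ 517. -150.  284.] [ 1.21  0.39 -1.17  1.86  0.4   1.05  1.49]
-150 20 12 [ 517. -150.  324.] [ 1.39  0.29 -1.3   1.89  0.29  0.98  1.6 ]
-150 40 20 [ 531. -150.  362.] [ 1.61  0.15 -1.41  1.91  0.08  0.87  1.79]
-150 60 28 [ 557. -150.  393.] [ 2.03 -0.22 -1.51  1.92 -0.61  0.87  2.39]
-150 80 35 [ 592. -150.  412.] [ 0.3  -0.03  0.01  1.95 -0.32  0.66  2.11]
-150 80 45 [ 591. -150.  412.] [ 1.13 -0.08 -0.73  2.07 -0.76  0.5   2.54]
-150 80 25 [ 592. -150.  413.] [ 1.49  0.24 -1.38  1.78  0.2   0.89  1.67]
-100 0 6 
[... 308 characters left out ...]
100.  412.] [ 1.13 -0.06 -0.89  1.96 -0.32  0.64  2.03]
-100 80 45 [ 591. -100.  412.] [ 0.98 -0.12 -0.69  2.1  -0.69  0.46  2.39]
-100 80 25 [ 592. -100.  413.] [ 1.41  0.15 -1.34  1.81  0.12  0.86  1.65]
-60 0 6 [517. -60. 284.] [ 1.08  0.35 -1.2   1.9   0.38  1.03  1.33]
-60 20 12 [517. -60. 324.] [ 1.29  0.22 -1.34  1.93  0.26  0.96  1.45]
-60 40 20 [531. -60. 362.] [ 1.74 -0.15 -1.5   1.95 -0.3   0.88  1.97]
-60 60 28 [557. -60. 393.] [ 1.68 -0.29 -1.32  1.97 -0.59  0.84  2.21]
-60 80 35 [592. -60. 412.] [ 0.81 -0.07 -0.67  1.98 -0.23  0.62  1.88]
-60 80 45 [591. -60. 412.] [ 0.88 -0.15 -0.68  2.12 -0.6   0.42  2.22]
-60 80 25 [592. -60. 413.] [ 1.35  0.11 -1.33  1.83  0.1   0.86  1.6 ]
```

```bash
python3 - <<'E'
from h import *
robot.close(20)
R=ori(np.radians(6),.03,1); y=-68
robot.servo_line([470,y-20,240],R,v=200)
def ball(phi,sv=115,cx=632,cz=300):
    return np.array([cx-(sv*np.cos(phi)+19*np.sin(phi)),0,cz+sv*np.sin(phi)-19*np.cos(phi)])
p=ball(0)+[0,y,-12]-3*R[:,2]
robot.servo_line(list(p),R,v=150)
print(robot.get_time())
for phi,lean in ((0,6),(20,12),(40,18)):
    R=ori(np.radians(lean),.03,1); p=ball(np.radians(phi))+[0,y,0]-3*R[:,2]
    try: st=robot.servo_line(list(p),R,v=90,force_limit=18)
    except robot.MotionError as e: print(e); break
    print(phi,st,robot.get_time(),np.round(robot.get_ft_force(),1),np.round(robot.get_torque(),2),np.round(robot.get_joint_positions(),2))
    if st: break
snap('side','s6.png');snap('wrist','w6.png')
E
```

```text
26.8667
0 False 27.15 [ 0.4  0.6 -0.8] [-0.03  0.19 -0.06] [ 1.1   0.35 -1.21  1.9   0.39  1.03  1.34]
20 False 27.75 [-1.2  0.3 -1. ] [-0.05  0.52 -0.03] [ 1.3   0.23 -1.34  1.93  0.26  0.96  1.46]
40 False 28.35 [-0.4  0.8 -1. ] [-0.06  0.64  0.02] [ 1.53  0.1  -1.47  1.92  0.08  0.9   1.63]
```

View pics/s6.png

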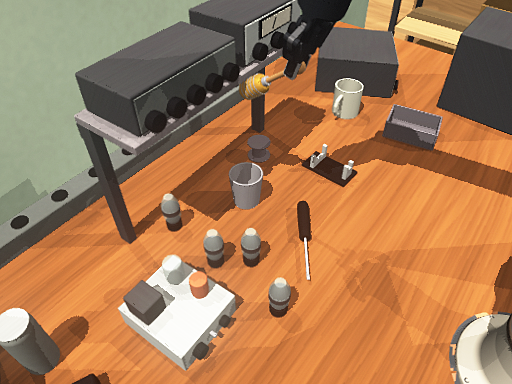

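View pics/w6.png

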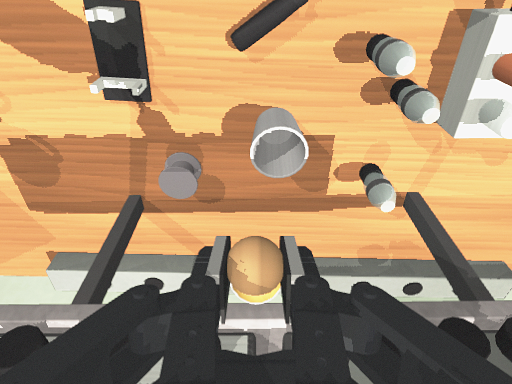

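The brush is turning in the grip: at side (255,87) the head now droops below the ball at (303,68), and the forces are small. I'll continue the arc.

```bash
python3 - <<'E'
from h import *
y=-68
def ball(phi,sv=115,cx=632,cz=300):
    return np.array([cx-(sv*np.cos(phi)+19*np.sin(phi)),0,cz+sv*np.sin(phi)-19*np.cos(phi)])
for phi,leans in ((60,(26,22,18)),(78,(36,32,28,24,20))):
  for lean in leans:
    R=ori(np.radians(lean),.03,1); p=ball(np.radians(phi))+[0,y,0]-3*R[:,2]
    try: st=robot.servo_line(list(p),R,v=90,force_limit=18)
    except robot.MotionError as e: print(phi,lean,e); continue
    print(phi,lean,st,robot.get_time(),np.round(robot.get_ft_force(),1),np.round(robot.get_torque(),2),np.round(robot.get_joint_positions(),2))
    break
snap('side','s7.png');snap('wrist','w7.png')
E
```

```text
60 26 False 29.1 [-0.6 -0.1 -0.7] [-0.08  0.84 -0.06] [ 1.59 -0.14 -1.34  1.94 -0.34  0.82  2.  ]
78 36 False 29.65 [-0.1 -0.2 -1.5] [-0.06  0.98 -0.  ] [ 1.46 -0.17 -1.19  1.99 -0.51  0.65  2.15]
```

View pics/s7.png

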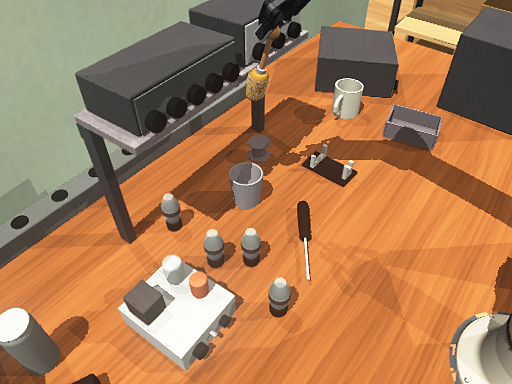

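```bash
cat >> h.py <<'E'
def meas(b,cams=('side','scene')):
    out=[]
    for cam in cams:
        c=robot.capture(cam); P=cloud(c).reshape(-1,3); F=c['frame'].reshape(-1,3).astype(int)
        d=np.linalg.norm(P-b,axis=1)
        # head colour: yellow
        yel=(F[:,0]>F[:,2]*1.5)&(F[:,0]>90)
        m=(d>75)&(d<160)&yel&(P[:,2]>b[2]-155)&(np.hypot(P[:,0]-b[0],P[:,1]-b[1])<90)&(P[:,2]<b[2]-40)&(P[:,2]>12)
        Q=P[m]
        if len(Q)<25: print(cam,'few',len(Q)); continue
        from scipy.optimize import least_squares
        # cylinder radius 18 axis through b
        def f(p):
            a=np.array([p[0],p[1],-1]); a/=np.linalg.norm(a); v=Q-b; t=v@a
            return np.linalg.norm(v-t[:,None]*a,axis=1)-np.where((t>84),18,6)
        s=least_squares(f,[0,0],loss='soft_l1',f_scale=3); a=np.array([*s.x,-1]);a/=np.linalg.norm(a)
        print(cam,len(Q),'tip rel',np.round(145*a,1),'res',np.median(abs(s.fun)).round(2))
        out.append(145*a)
    return out
E
python3 - <<'E'
from h import *
robot.close(40)
R=ori(np.radians(36),.03,1); e=np.array(robot.get_eef_pos())
robot.servo_line(list(e+[-25,0,0]),R,v=120)
R=ori(np.radians(26),.03,1)
robot.servo_line([545,-50,330],R,v=150)
b=np.array(robot.get_eef_pos())+3*R[:,2]
print(b,robot.get_time(),np.round(robot.get_joint_positions(),2))
meas(b)
for t in ('brush','brush_tip'):
    print(t,robot.spot_point('side',t)[:1],robot.spot_point('scene',t)[:1])
snap('side','s8.png');snap('scene','c8.png')
E
```

```text
[546.5664261  -50.09099877 327.57181474] 31.425 [ 1.65 -0.03 -1.53  2.06 -0.16  0.64  1.83]
side 422 tip rel [  16.5    1.8 -144. ] res 1.39
scene 56 tip rel [  22.4    5.2 -143.2] res 1.11
brush [] [{'xy': [292.3, 153.1], 'score': 0.44}]
brush_tip [{'xy': [268.8, 146.2], 'score': 0.82}] [{'xy': [283.6, 165.9], 'score': 0.66}]
```

View pics/s8.png

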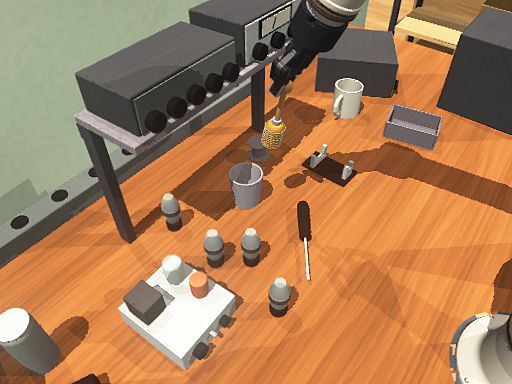

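View pics/c8.png

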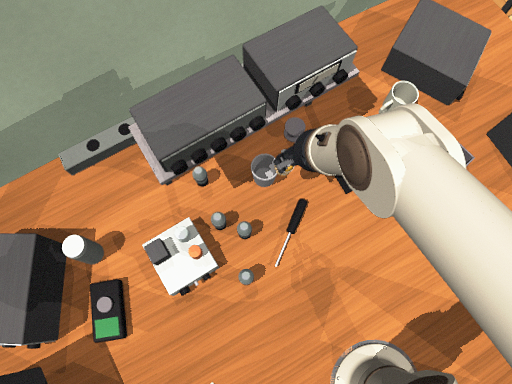

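```bash
python3 - <<'E'
from h import *
R=ori(np.radians(18),.03,1)
p=np.array([546,-45,300])
robot.servo_line(list(p-3*R[:,2]),R,v=100)
robot.wait(.5)
b=np.array(robot.get_eef_pos())+3*R[:,2]
print(b,robot.get_time(),np.round(robot.get_joint_positions(),2))
o=meas(b,('side',))
if not o or np.hypot(*o[0][:2])>10: meas(b,('scene',))
R=ori(np.radians(28),.03,1)
for p in ([546,-36.5,262],[596,-36.5,262],[596,-36.5,150]):
    q=robot.inverse_kinematics(list(np.array(p)-3*R[:,2]),R); print(p,None if q is None else np.round(q,2))
E
```

```text
[546.01501781 -45.07126903 300.03435003] 33.5083 [ 1.24  0.26 -1.33  1.99  0.36  0.8   1.34]
side 411 tip rel [  -2.8    1.1 -145. ] res 1.35
[546, -36.5, 262] [ 1.29  0.19 -1.33  2.17  0.39  0.46  1.3 ]
[596, -36.5, 262] [ 1.04  0.29 -1.14  2.07  0.56  0.51  1.15]
[596, -36.5, 150] [ 0.62  0.39 -0.68  2.17  0.92  0.26  0.79]
```

The brush hangs plumb, with the tip 3 mm off and held for 0.5 s. Next, over the pot.

```bash
python3 - <<'E'
from h import *
robot.wait(.1)
R=ori(np.radians(28),.03,1)
for p in ([550,-38,266],[597,-36.5,262]):
    robot.servo_line(list(np.array(p)-3*R[:,2]),R,v=130)
b=np.array(robot.get_eef_pos())+3*R[:,2]
print(b,robot.get_time(),np.round(robot.get_joint_positions(),2),np.round(robot.get_ft_force(),1))
meas(b)
c=snap('side','s9.png')
E
```

```text
[597.70358392 -35.7358864  262.67545352] 34.5917 [ 1.03  0.29 -1.13  2.07  0.55  0.51  1.16] [-0.1 -0.  -0.3]
side 349 tip rel [  21.1    1.8 -143.4] res 1.44
scene 45 tip rel [  25.5    4.  -142.7] res 1.45
```

View pics/s9.png

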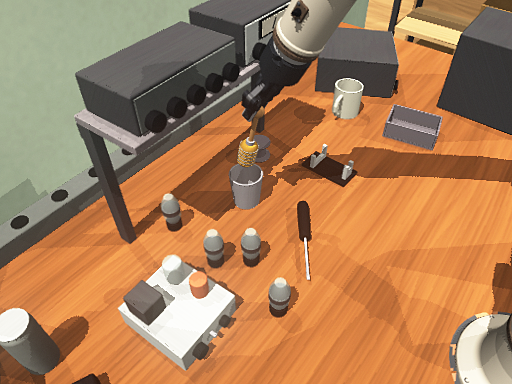

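```bash
python3 - <<'E'
from h import *
R=ori(np.radians(28),.03,1); p=np.array([597.5,-36,205]); print(robot.servo_line(list(p-3*R[:,2]),R,v=90,force_limit=15),np.round(robot.get_ft_force(),1))
R=ori(np.radians(24),.03,1); p=np.array([608,-36,160]); print(robot.servo_line(list(p-3*R[:,2]),R,v=70,force_limit=15),np.round(robot.get_ft_force(),1))
p=np.array([608,-36,142]); print(robot.servo_line(list(p-3*R[:,2]),R,v=30,force_limit=12),np.round(robot.get_ft_force(),1))
robot.wait(.2)
print(np.array(robot.get_eef_pos())+3*R[:,2],robot.get_time(),np.round(robot.get_joint_positions(),2),robot.get_grip_width(),np.round(robot.get_ft_force(),1))
snap('side','s10.png')
E
```

```text
False [ 0.4 -0.2 -1.5]
False [ 0.4  0.1 -0.1]
True [-1.1  0.7  5.5]
[609.5894481  -36.05661752 153.50701669] 36.9167 [ 0.71  0.46 -0.82  2.08  0.85  0.42  0.89] 0.27229537991963015 [ 0.8 -0.4  4.7]
```

View pics/s10.png

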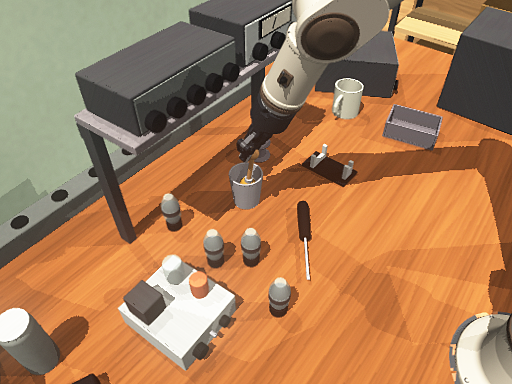

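```bash
python3 - <<'E'
from h import *
R=ori(np.radians(24),.03,1); Ru=ori(np.radians(26),.03,1)
p=np.array([603,-36,202]); print(robot.servo_line(list(p-3*Ru[:,2]),Ru,v=80,force_limit=20)); robot.wait(.3)
print(np.array(robot.get_eef_pos())+3*Ru[:,2],np.round(robot.get_ft_force(),1),robot.get_grip_width())
p=np.array([608,-36,162]); print(robot.servo_line(list(p-3*R[:,2]),R,v=70,force_limit=15))
p=np.array([608,-36,142]); print(robot.servo_line(list(p-3*R[:,2]),R,v=30,force_limit=12),np.round(robot.get_ft_force(),1))
robot.wait(.3)
print(np.array(robot.get_eef_pos())+3*R[:,2],robot.get_time(),robot.get_grip_width(),np.round(robot.get_ft_force(),1))
c=snap('side','s11.png'); P=cloud(c).reshape(-1,3)
from scipy.optimize import least_squares
m=(np.hypot(P[:,0]-620,P[:,1]+34)<60)&(P[:,2]>78)&(P[:,2]<95)
Q=P[m]; f=least_squares(lambda p:np.hypot(Q[:,0]-p[0],Q[:,1]-p[1])-36,[620,-34],loss='soft_l1'); print('rim',len(Q),f.x)
E
```

```text
False
[602.87256386 -35.78860209 201.60619403] [ 0.2  0.9 -1. ] 0.27391444783403696
False
True [-0.4 -0.5  3.5]
[609.07571867 -36.15737932 153.46465798] 39.4917 0.276115502233193 [ 0.2 -0.6  4.8]
rim 257 [619.53679685 -33.73286846]
```

View pics/s11.png

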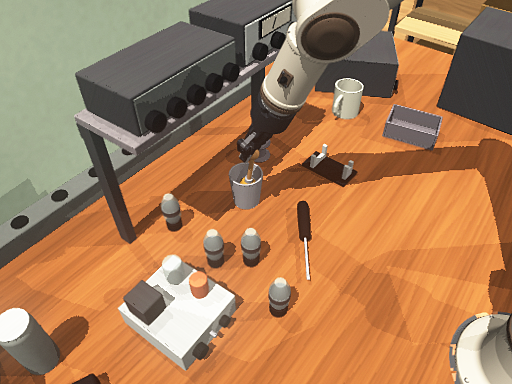

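```bash
python3 - <<'E'
from h import *
R=ori(np.radians(24),.03,1)
robot.release(); robot.wait(.5)
e=np.array(robot.get_eef_pos())
robot.servo_line(list(e-35*R[:,2]),R,v=60)
robot.servo_line(list(e-110*R[:,2]+[-20,0,0]),R,v=130)
robot.servo_line([430,-100,260],R,v=200)
print(robot.get_time())
c=snap('side','s12.png');c2=snap('scene','c12.png')
for t in ('brush','pot','valve'): print(t,[(r['xy'],round(r['score'],2)) for r in robot.spot_point('side',t)][:3])
E
```

```text
Traceback (most recent call last):
workcell.MotionError: the arm cannot follow that straight line within its joint ranges
```

```bash
python3 - <<'E'
from h import *
print(robot.get_time(),robot.get_eef_pos(),np.round(robot.get_ft_force(),1))
c=snap('side','s12.png')
P=cloud(c).reshape(-1,3)
from scipy.optimize import least_squares
m=(np.hypot(P[:,0]-620,P[:,1]+34)<60)&(P[:,2]>78)&(P[:,2]<95)
Q=P[m]; f=least_squares(lambda p:np.hypot(Q[:,0]-p[0],Q[:,1]-p[1])-36,[620,-34],loss='soft_l1'); print('rim',len(Q),f.x)
m=(np.hypot(P[:,0]-610,P[:,1]+34)<60)&(P[:,2]>130)&(P[:,2]<170); print('ball',m.sum(),P[m].mean(0),P[m].max(0))
for t in ('brush','pot','valve'): print(t,[(r['xy'],round(r['score'],2)) for r in robot.spot_point('side',t)][:3])
E
```

```text
42.2083 [541.92313319 -38.13334993 255.4678585 ] [-0.5 -0.7 -0.8]
rim 260 [618.8475466  -34.10241654]
ball 128 [619.23994596 -29.79808531 153.41704422] [632.85316714 -21.90765661 162.83583857]
brush [([242.2, 147.1], 0.87)]
pot [([241.9, 199.5], 0.61)]
valve [([218.1, 261.0], 0.81), ([175.7, 228.1], 0.78), ([278.6, 309.2], 0.64)]
```

View pics/s12.png

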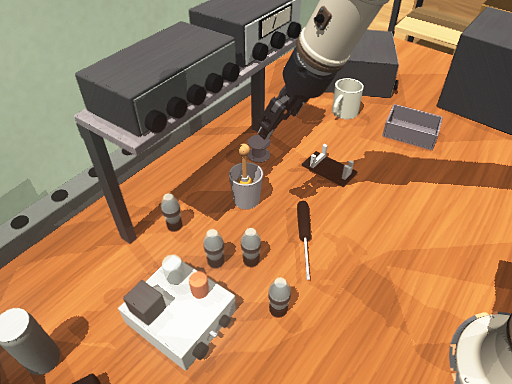

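The brush stands in the pot with its ball at side (244,149). The pot at (246,185) hasn't moved, the valve at (172,212) is upright, and the gripper is clear. Handing in.

```bash
python3 - <<'E'
from h import *
robot.finish_job()
E
```

```text
the job is handed in; nothing more can be done
```

The brush is standing in the pot and I handed the job in at about 42 s of the 67 s allowed. One step was not done as you asked: easing the grip did not turn the brush.

- **Grip:** I gripped the ball with 40 N, lifted the brush and stepped the commanded grip down to 3 N, and later to 0.8 N. The brush did not move at all, which suggests the gripper does not go below its 20 N minimum.
- **How it was turned instead:** At a commanded 20 N, I pressed the brush head against the underside of the shelf's front edge so the brush rotated in the grip. I then gripped at 40 N again and levelled out the rest by tilting the gripper.
- **Plumb:** I measured the tip about 3 mm from straight below the ball, held for 0.5 s with the ball 300 mm up.
- **Pot:** I pushed the brush down until it touched the floor, lifted it about 48 mm, and pushed it to the floor again. Both pushes stopped on contact with the tip an estimated 4–5 mm above the floor. I then released it.
- **Last checks (side camera):**
  - **Brush:** it stands in the pot with the ball about 150 mm up.
  - **Pot:** the rim centre is within about 1 mm of where it started.
  - **Valve:** it is still standing.
  - **Gripper:** it is clear of everything.

One retreat move was refused as unreachable, but the gripper was already about 110 mm clear, so I left the arm there. The two cameras' calibrations disagreed by about 3 mm throughout, and I took the average.

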